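Carry a row of glaze tests from the draining rack to the kiln shelf in order

TASK

Move the four glaze tests from the slatted wooden draining rack onto the kiln shelf, one upright in the middle of each round cookie, keeping the row in the same order from left to right as it stands now: the raw glazes all look alike until they are fired, so the order is our only record. Lift the tests and set them down without dropping them or knocking any over, and leave the four glaze pots where they stand behind the rack.

Things in the scene. Friction and masses are not known exactly. Their poses are not given: they have to be found in the camera images.
- tumbler_c (a point): Glaze test: small round straight open tumbler, 42 mm across at the foot and 47 mm at the rim, 76 mm tall, 4 mm wall, 110 g. This point is its centre, half-way up; z is up along its axis. Starts upright on the rack, turned up to 0.3 rad from the rack's axes.
- bud_vase_c (a point): Glaze test: small round bud vase with a bulbous belly 51 mm across (widest from 22 to 46 mm above its foot; foot 40 mm across), a neck 21 mm across at 82 mm and a flared lip 30 mm across; 94 mm tall, 130 g. This point is its centre, half-way up; z is up along its axis. Starts upright on the rack, turned up to 0.3 rad from the rack's axes.
- square_tube_c (a point): Glaze test: upright piece of extruded square tube, open at both ends, 42 x 42 mm outside, 6 mm wall, 72 mm tall, 120 g. This point is its centre, half-way up; z is up along its axis. x and y are square to its walls. Starts upright on the rack, turned up to 0.3 rad from the rack's axes.
- t_tile_c (a point): Glaze test: upside-down T tile: a flat upright plate 10 mm thick (along its x) and 48 mm wide (along its y) rising from the middle of a flat foot 42 mm (x) by 48 mm (y) and 9 mm thick; 85 mm tall overall, 100 g. This point is its centre, half-way up; z is up along its axis. Starts upright on the rack, turned up to 0.3 rad from the rack's axes.
- pot_jar: Glaze pot, left alone: clear round jar with a steel screw lid, 59 mm across, 76 mm tall, 0.32 kg; the tumbler starts in front of it. Origin at the centre of its underside.
- pot_tub: Glaze pot, left alone: round white plastic tub with a flat lid, 58 mm across, 57 mm tall, 0.26 kg; the bud vase starts in front of it. Origin at the centre of its underside.
- pot_square: Glaze pot, left alone: square white plastic bottle with a round cap, 50 x 50 mm, 74 mm tall, 0.30 kg; the square tube starts in front of it. Origin at the centre of its underside.
- pot_tin: Glaze pot, left alone: steel tin with a paper label, 56 mm across, 75 mm tall, 0.34 kg; the T tile starts in front of it. Origin at the centre of its underside.
- drain_rack: Slatted wooden draining rack, fixed, 104 mm deep (x), 370 mm long (y), flat top 40 mm above the table. Origin on the table under its centre; y runs along the row to the robot's left, x away from the robot. Tests stand near y = +127.5, +42.5, -42.5, -127.5 mm, x = 0; the pots in a row on the table 85 mm behind (+x). Rack and kiln shelf lie one beyond the other; which is nearer the robot varies.
- kiln_shelf: Kiln shelf, fixed: pale slab 110 mm deep (x), 370 mm long (y), on four short props, top 55 mm above the table, with four round fired-clay cookies 66 mm across, 6 mm thick fixed on it (cookie tops 61 mm above the table). Origin on the table under its centre; y runs along the row to the robot's left, x away from the robot. Cookie centres: y = +127.5, +42.5, -42.5, -127.5 mm, x = 0.

How it is judged:
At the end, for the whole second after the job is handed in: Each test stands upright (0.12 rad) on a cookie, centred within 13 mm along and across the shelf, foot on the cookie (6 mm), released and at rest. From left to right the row on the shelf has the order the tests had on the rack at the start (that of their pots) (((y of pot_jar in the frame of drain_rack between 0.0925 and 0.1625 m and y of tumbler_c in the frame of kiln_shelf between 0.1145 and 0.1405 m) or (y of pot_jar in the frame of drain_rack between 0.0075 and 0.0775 m and y of tumbler_c in the frame of kiln_shelf between 0.0295 and 0.0555 m) or (y of pot_jar in the frame of drain_rack between -0.0775 and -0.0075 m and y of tumbler_c in the frame of kiln_shelf between -0.0555 and -0.0295 m) or (y of pot_jar in the frame of drain_rack between -0.1625 and -0.0925 m and y of tumbler_c in the frame of kiln_shelf between -0.1405 and -0.1145 m)) and x of tumbler_c in the frame of kiln_shelf between -0.013 and 0.013 m and z of tumbler_c in the frame of kiln_shelf between 0.093 and 0.105 m and angle between each of tumbler_c, bud_vase_c, square_tube_c, t_tile_c's own z axis and vertical below 0.12 rad and linear speed of each of tumbler, bud_vase, square_tube, t_tile below 0.02 m/s and angular speed of each of tumbler, bud_vase, square_tube, t_tile below 0.2 rad/s and ((y of pot_tub in the frame of drain_rack between 0.0925 and 0.1625 m and y of bud_vase_c in the frame of kiln_shelf between 0.1145 and 0.1405 m) or (y of pot_tub in the frame of drain_rack between 0.0075 and 0.0775 m and y of bud_vase_c in the frame of kiln_shelf between 0.0295 and 0.0555 m) or (y of pot_tub in the frame of drain_rack between -0.0775 and -0.0075 m and y of bud_vase_c in the frame of kiln_shelf between -0.0555 and -0.0295 m) or (y of pot_tub in the frame of drain_rack between -0.1625 and -0.0925 m and y of bud_vase_c in the frame of kiln_shelf between -0.1405 and -0.1145 m)) and x of bud_vase_c in the frame of kiln_shelf between -0.013 and 0.013 m and z of bud_vase_c in the frame of kiln_shelf between 0.102 and 0.114 m and ((y of pot_square in the frame of drain_rack between 0.0925 and 0.1625 m and y of square_tube_c in the frame of kiln_shelf between 0.1145 and 0.1405 m) or (y of pot_square in the frame of drain_rack between 0.0075 and 0.0775 m and y of square_tube_c in the frame of kiln_shelf between 0.0295 and 0.0555 m) or (y of pot_square in the frame of drain_rack between -0.0775 and -0.0075 m and y of square_tube_c in the frame of kiln_shelf between -0.0555 and -0.0295 m) or (y of pot_square in the frame of drain_rack between -0.1625 and -0.0925 m and y of square_tube_c in the frame of kiln_shelf between -0.1405 and -0.1145 m)) and x of square_tube_c in the frame of kiln_shelf between -0.013 and 0.013 m and z of square_tube_c in the frame of kiln_shelf between 0.091 and 0.103 m and ((y of pot_tin in the frame of drain_rack between 0.0925 and 0.1625 m and y of t_tile_c in the frame of kiln_shelf between 0.1145 and 0.1405 m) or (y of pot_tin in the frame of drain_rack between 0.0075 and 0.0775 m and y of t_tile_c in the frame of kiln_shelf between 0.0295 and 0.0555 m) or (y of pot_tin in the frame of drain_rack between -0.0775 and -0.0075 m and y of t_tile_c in the frame of kiln_shelf between -0.0555 and -0.0295 m) or (y of pot_tin in the frame of drain_rack between -0.1625 and -0.0925 m and y of t_tile_c in the frame of kiln_shelf between -0.1405 and -0.1145 m)) and x of t_tile_c in the frame of kiln_shelf between -0.013 and 0.013 m and z of t_tile_c in the frame of kiln_shelf between 0.0975 and 0.1095 m); the robot touches nothing.
It fails at once if a glaze pot is shifted by more than 20 mm or tipped over (distance of any of pot_jar, pot_tub, pot_square, pot_tin from where it was at the start of the episode above 0.02 m or angle between any of pot_jar, pot_tub, pot_square, pot_tin's own z axis and vertical above 0.5 rad).
It fails at once if a glaze test is knocked over (tilted more than 0.7 rad) (angle between any of tumbler_c, bud_vase_c, square_tube_c, t_tile_c's own z axis and vertical above 0.7 rad).
It fails at once if a glaze test is dropped (falls freely, untouched, faster than 0.65 m/s: a drop of some 20 mm) ((contact force between tumbler and anything else below 0.02 N and linear speed of tumbler above 0.65 m/s) or (contact force between bud_vase and anything else below 0.02 N and linear speed of bud_vase above 0.65 m/s) or (contact force between square_tube and anything else below 0.02 N and linear speed of square_tube above 0.65 m/s) or (contact force between t_tile and anything else below 0.02 N and linear speed of t_tile above 0.65 m/s)).
It also fails if it takes over 120 s, if anything falls off the work surface, if the arm or the gripper's body presses on something with over 40 N, if the wrist force passes 120 N, or if a joint passes its speed limit or range.

ROBOT

A 6-joint arm with a two-finger parallel gripper is mounted at the origin on the work surface. World frame = base frame: x ahead of the robot, y to its left, z up, the work surface at z = 0. Lengths are in m, angles in rad, forces in N, time in s.
With the tool pointing down it reaches from about 0.4 to 0.825 m from the base axis. Payload 7 kg.
Tool frame: the origin (TCP) lies at the very end of the fingers, on their centre line; the grasp point (between the pads) lies 19 mm behind it; z points along the fingers, y is the direction in which the jaws open and shut (so a half turn about z gives the same grasp; the last joint's range is limited). The gripper opens to 88 mm and grips with 3 to 60 N. Pads are 19 mm wide; open, the fingers measure 130 mm over their backs; the gripper's body (78 mm by 193 mm) begins 47 mm behind the grasp point.
Start: joints at [-1.024, 0.359, 0.012, 0, -1.224, -0.288], TCP at [0.173, -0.653, 0.227] pointing down, gripper open.
Joint ranges: [-3.07, 3.07], [-1.43, 2.12], [-1.02, 1.25], [-3.03, 1.67], [-3.05, -0], [-3.03, 3.03]. Speed limits (rad/s): [2.39, 2.39, 3.01, 3.14, 3.14, 3.14].

INTERFACE

Orientations are given as [roll, pitch, yaw] about the fixed x, y, z axes, in that order (R = Rz(yaw) Ry(pitch) Rx(roll)).
In Python, from station import arm gives the robot as it stands.
- The arm moves only by the shell command python3 -m inch 'ROWS' [FORCE]. ROWS is text: rows parted by semicolons, each of 7 numbers parted by spaces: the closure, from 0 (fully open) to 1 (shut), then the shift along the tool's x, y, z each as a share of 300 mm, from -1 to 1, then the turn, a rotation vector about the tool's x, y, z each as a share of 60 degrees, from -1 to 1. In form: grip tx ty tz rx ry rz; .... A call has 1 to 12 rows; each row is the pose to reach, as a shift and turn from the pose commanded when the call began, along the tool's axes at that moment; what a row does not reach only later rows make up. A row lasts 1/10 s, in which the tool goes at most 50 mm and 8.59 degrees, less where a joint would pass 70% of its speed; a pose out of reach is approached as far as the arm can. A call with a number of a shift or a turn outside -1 to 1 is refused whole. A call with a gripper value outside its range is refused whole. The fingers move at their own pace and stop on an object; FORCE is the grip in N (left out, the last holds). Time passes only in rows, so rows that repeat a pose let the fingers close. It gives the time, the measured TCP pose, the force and the opening at its end, in the units of the state.
- arm.get_state(): the state, without advancing time (a new reading comes with each control period).
- arm.grab_frame(name): name is "scene" or "top"; returns a dict with "img" (400x640x3 uint8, red, green, blue), "range_z" (400x640 float32, m along the optical axis (not along the pixel's ray), 0 where there is no reading), "fx", "fy", "cx", "cy" (pixels), "extrinsics" (4x4, takes a point from world to camera coordinates). Camera axes: x right, y up, looking along -z (the intrinsics and any distortion apply to the point x, -y, -z); pixel columns grow to the right and rows downward; lengths in m; the calibration is good to about 2 mm. A picture is of the moment at which its call begins.
- arm.job_done(): hands the job in, once; it reports no verdict.
The state is a dict: "t": time; "q": joint angles; "qd": joint speeds; "joint_efforts": joint torques, N m; "eef_pos": TCP position; "ee_rot": TCP orientation; "force": force on the tool from outside, world axes, zero at the start; "moment": the same for the moment, N m; "width": finger opening in m.
Only numpy, scipy, OpenCV 4.12 (cv2) and the standard library are available. Lean on these libraries where they do the work, as an engineer would, in place of code of your own. Each camera call takes 0.05 s, during which the arm holds its last target.

## Working session

There is one attempt and no reset: what is moved stays moved. The work goes in short steps, Python scripts to look and compute and a shell command to move; the robot and the scene stay as the last step left them, time stands still between calls to the robot, and variables do not carry over. Pictures are saved under pics/ and viewed, and the job is handed in when it is done.

```bash
ls; mkdir -p pics; python3 - <<'E'
from station import arm
import cv2,numpy as np
s=arm.get_state();print({k:np.round(v,3).tolist() for k,v in s.items()})
for n in("scene","top"):
    f=arm.grab_frame(n);cv2.imwrite(f"pics/{n}0.png",f["img"][:,:,::-1]);print(n,f["fx"],f["fy"],f["cx"],f["cy"],np.round(f["extrinsics"],3).tolist(),[k for k in f])
    np.savez(f"{n}0.npz",**{k:v for k,v in f.items()})
E
```

```text
pics
{'t': 0.0, 'q': [-1.024, 0.359, 0.011, -0.0, -1.224, -0.288], 'qd': [0.002, -0.002, -0.001, -0.001, -0.001, -0.001], 'joint_efforts': [-0.001, -58.273, 29.306, 6.997, 0.007, -0.0], 'eef_pos': [0.173, -0.652, 0.226], 'ee_rot': [3.14, -0.0, -2.883], 'force': [-0.548, 0.016, -0.215], 'moment': [-0.033, 0.013, 0.021], 'width': 0.087}
scene 421.82638345181783 421.82638345181783 314.9732202054608 194.56876791558068 [[0.874, 0.486, 0.014, -0.53], [-0.374, 0.655, 0.657, 0.177], [0.31, -0.579, 0.754, -1.033], [0.0, 0.0, 0.0, 1.0]] ['img', 'range_z', 'fx', 'fy', 'cx', 'cy', 'extrinsics']
top 408.1879791911296 408.1879791911296 319.38603053504465 204.8066962444271 [[0.013, -0.999, -0.034, -0.014], [0.995, 0.01, 0.096, -0.602], [-0.096, -0.036, 0.995, -0.763], [0.0, 0.0, 0.0, 1.0]] ['img', 'range_z', 'fx', 'fy', 'cx', 'cy', 'extrinsics']
```

View pics/scene0.png

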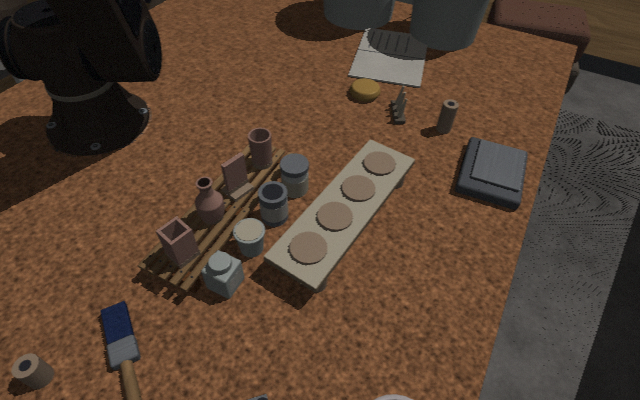

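View pics/top0.png

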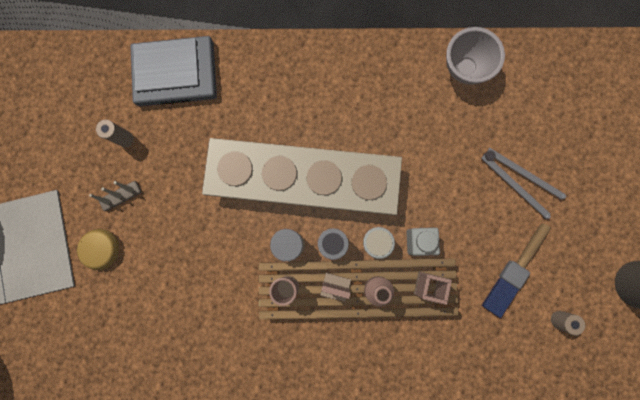

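The top view shows, left to right, the tumbler (283,291), T tile (336,287), bud vase (379,292) and square tube (434,289). The pots are behind them at v≈242 and the cookies at v≈170-182. Next I'll measure them from depth.

```bash
cat > h.py <<'E'
import numpy as np,cv2
def cloud(f):
    d=f["range_z"];v,u=np.mgrid[:400,:640]
    c=np.stack([(u-f["cx"])/f["fx"]*d,-(v-f["cy"])/f["fy"]*d,-d],-1)
    E=f["extrinsics"];return (c-E[:3,3])@E[:3,:3],d>0
E
python3 - <<'E'
from h import *
for n in("top","scene"):
    f=dict(np.load(n+"0.npz"));P,ok=cloud(f)
    z=P[...,2];print(n,"table z med",np.median(z[ok]))
    if n=="top":
        for u,v in[(250,350),(360,150),(234,169),(279,173),(324,178),(369,183),(283,303),(336,287),(379,285),(434,289),(287,245),(333,244),(379,242),(425,240)]:
            print(u,v,np.round(P[v,u],4))
    # top-down height map crop
    R=np.full((300,450),0,np.float32)
    xs=((P[...,0]-0.35)*800).astype(int);ys=((0.35-P[...,1])*0+ (0.3-P[...,1])*800).astype(int)
    m=ok&(xs>=0)&(xs<300)&(ys>=0)&(ys<450)&(z>-.02)&(z<.2)
    for a,b,h in zip(xs[m],ys[m],z[m]): R[299-a,b]=max(R[299-a,b],h)
    cv2.imwrite(f"pics/{n}_h.png",cv2.applyColorMap((R/0.16*255).clip(0,255).astype(np.uint8),cv2.COLORMAP_JET))
E
```

```text
top table z med 0.0004895780124263057
250 350 [0.3185 0.1257 0.0005]
360 150 [ 0.7175 -0.087   0.    ]
234 169 [0.6651 0.1538 0.0626]
279 173 [0.6579 0.0683 0.0635]
324 178 [ 0.6495 -0.0162  0.0612]
369 183 [ 0.6408 -0.1002  0.0606]
283 303 [0.4259 0.0494 0.1136]
336 287 [ 0.453  -0.0403  0.1017]
379 285 [ 0.458  -0.1136  0.1056]
434 289 [ 0.4458 -0.2233  0.0368]
287 245 [0.5238 0.0491 0.075 ]
333 244 [ 0.5268 -0.0343  0.0766]
379 242 [ 0.5316 -0.1191  0.0561]
425 240 [ 0.5362 -0.1999  0.0721]
scene table z med 0.00014162454277433763
```

```bash
python3 - <<'E'
import cv2
a=cv2.imread("pics/top0.png")[120:330,190:470];cv2.imwrite("pics/topc.png",cv2.resize(a,None,fx=2.8,fy=2.8,interpolation=cv2.INTER_CUBIC))
a=cv2.imread("pics/scene0.png")[110:310,130:430];cv2.imwrite("pics/scenec.png",cv2.resize(a,None,fx=2.6,fy=2.6,interpolation=cv2.INTER_CUBIC))
E
```

```text
(no output)
```

View pics/topc.png

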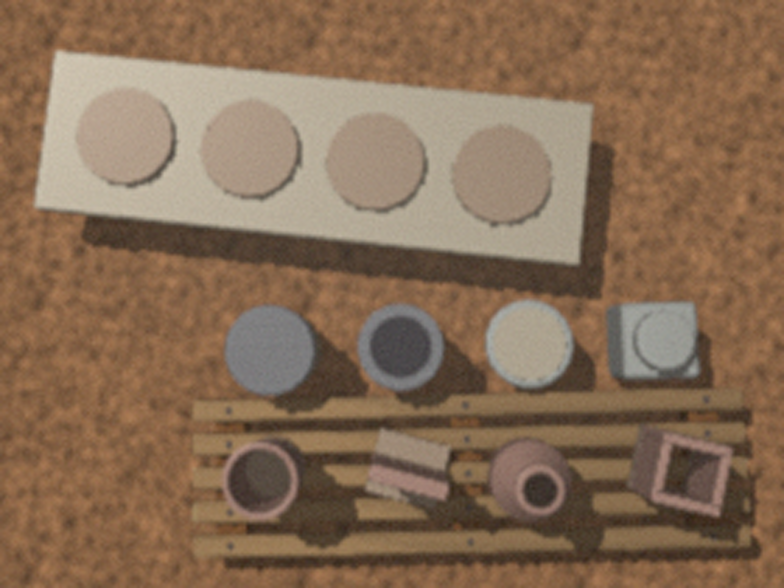

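View pics/top_h.png

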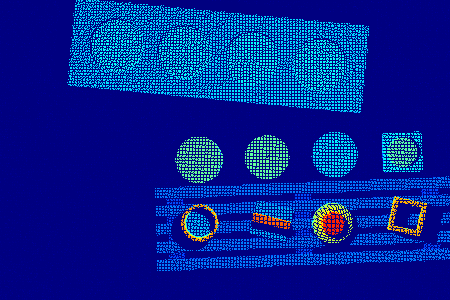

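```bash
cat > meas.py <<'E'
from h import *
import sys
def rect(p):
    (c,(w,h),a)=cv2.minAreaRect((p*1000).astype(np.float32)); return np.round(c,1),np.round((w,h),1),round(a,1)
def circ(p):
    h=cv2.minEnclosingCircle((p*1000).astype(np.float32));
    A=np.c_[2*p,np.ones(len(p))];s=np.linalg.lstsq(A,(p**2).sum(1),rcond=None)[0]
    return np.round(h[0],1),round(h[1],1),'ls',np.round(s[:2]*1000,1)
def box(P,ok,x0,x1,y0,y1,z0,z1):
    m=ok&(P[...,0]>x0)&(P[...,0]<x1)&(P[...,1]>y0)&(P[...,1]<y1)&(P[...,2]>z0)&(P[...,2]<z1);return P[m]
E
python3 - <<'E'
from meas import *
for n in("top","scene"):
    f=dict(np.load(n+"0.npz"));P,ok=cloud(f);print(n)
    B=lambda *a:box(P,ok,*a)
    s=B(.55,.75,-.2,.25,.045,.075);print('slab',rect(s[:,:2]),len(s))
    s=B(.55,.75,-.2,.25,.045,.0575);print('slabtop z',np.median(s[:,2]))
    for y in(.154,.069,-.016,-.1):
        c=B(.6,.7,y-.043,y+.043,.0585,.066);print('cookie',circ(c[:,:2]),rect(c[:,:2]),len(c),np.median(c[:,2]))
    r=B(.38,.51,-.3,.13,.03,.044);print('rack',rect(r[:,:2]))
    t=B(.40,.49,.01,.09,.111,.125);print('tumbler',circ(t[:,:2]),np.median(t[:,2]),len(t))
    t=B(.40,.49,-.075,.0,.118,.135);print('T top',rect(t[:,:2]),np.median(t[:,2]),len(t))
    t=B(.40,.49,-.075,.0,.044,.056);print('T foot',rect(t[:,:2]),len(t)) 
    t=B(.40,.49,-.15,-.08,.129,.14);print('vase lip',circ(t[:,:2]),np.median(t[:,2]),len(t))
    t=B(.40,.49,-.25,-.16,.107,.12);print('tube',rect(t[:,:2]),np.median(t[:,2]),len(t))
    for y in(.049,-.034,-.119,-.2):
        t=B(.49,.57,y-.038,y+.038,.045,.09);print('pot',circ(t[:,:2]),rect(t[:,:2]))
E
```

```text
top
slab (array([627.4,   4.5]), array([420.7, 163.2]), 84.6) 11372
slabtop z 0.05529374867351012
cookie (array([651.6, 145.4]), 50.8, 'ls', array([666.2, 153. ])) (array([653.5, 154.2]), array([93.2, 68.6]), 6.2) 909 0.06111372435376795
cookie (array([655. ,  68.7]), 52.2, 'ls', array([659.,  69.])) (array([649.6,  68.1]), array([84.5, 74.6]), 6.2) 922 0.06122727798480122
cookie (array([650.3, -18.7]), 60.5, 'ls', array([651.4, -15.8])) (array([650.2, -17.4]), array([77.5, 96.8]), 88.6) 945 0.061210769714203236
cookie (array([661.3, -97.6]), 50.5, 'ls', array([644.6, -99.2])) (array([657.6, -91.5]), array([98.6, 65.2]), 30.6) 946 0.06118287862747214
rack (array([452.9, -79.5]), array([120.3, 369.9]), 2.2)
tumbler (array([445.9,  50.7]), 23.4, 'ls', array([446.2,  50.3])) 0.11582429852076007 199
T top (array([448.2, -39.2]), array([47.6, 10.3]), 76.6) 0.12506119980763408 186
T foot (array([441.6, -37.3]), array([48.1, 76.1]), 74.6) 342
vase lip (array([ 445.7, -116.1]), 14.3, 'ls', array([ 445.9, -116.2])) 0.13468788856392822 247
tube (array([ 454.3, -209.5]), array([42.3, 41.9]), 77
[... 1396 characters left out ...]
 (array([451.2, -39.6]), array([49. , 42.2]), 73.2) 266
vase lip (array([ 447.5, -116.3]), 15.4, 'ls', array([ 448.4, -116.4])) 0.13402440390320663 175
tube (array([ 456.5, -209.4]), array([42.4, 43.4]), 77.9) 0.11144591582962478 367
pot (array([528.7,  51.7]), 30.6, 'ls', array([529.2,  48.2])) (array([528.3,  50.5]), array([58.1, 58.2]), 53.4)
pot (array([531.1, -33.2]), 28.8, 'ls', array([532.4, -36.1])) (array([530.7, -34.2]), array([54.1, 55.4]), 64.2)
pot (array([ 534. , -117.9]), 29.3, 'ls', array([ 535.1, -119.6])) (array([ 533.5, -118.8]), array([56.4, 56.8]), 62.4)
pot (array([ 537.5, -203.4]), 33.2, 'ls', array([ 540.8, -206.4])) (array([ 537.9, -203.9]), array([50.3, 49.4]), 2.0)
```

```bash
python3 - <<'E'
from meas import *
for n in("top","scene"):
    f=dict(np.load(n+"0.npz"));P,ok=cloud(f)
    m=(ok&(P[...,2]>.05)&(P[...,2]<.068)&(P[...,0]>.56)&(P[...,0]<.76)&(P[...,1]>-.22)&(P[...,1]<.28)).astype(np.uint8)
    nl,l,st,_=cv2.connectedComponentsWithStats(m);k=1+np.argmax(st[1:,4]);M=l==k
    print(n,rect(P[M][:,:2]))
    hsv=cv2.cvtColor(f["img"],cv2.COLOR_RGB2LAB);a=hsv[...,1].astype(int)
    t,_=cv2.threshold(hsv[...,1][M].reshape(-1,1),0,255,cv2.THRESH_OTSU)
    C=(M&(a>t)).astype(np.uint8);C=cv2.morphologyEx(C,cv2.MORPH_OPEN,np.ones((5,5)))
    nl,l,st,_=cv2.connectedComponentsWithStats(C)
    for k in range(1,nl):
        if st[k,4]>200:
            q=P[l==k][:,:2];print(np.round(q.mean(0)*1000,1),circ(q)[:2],st[k,4])
E
```

```text
top (array([656. ,  27.1]), array([370.3, 110.5]), 84.6)
[668.  153.3] (array([667.5, 153.8]), 32.7) 848
[658.8  69.2] (array([659.6,  69.5]), 32.8) 882
[650.4 -13.9] (array([650.8, -15.1]), 32.6) 841
[642.9 -99.6] (array([643.7, -99.8]), 32.9) 882
scene (array([658.6,  28.1]), array([372.6, 110.7]), 84.5)
[671.  151.8] (array([669.9, 156.7]), 36.4) 555
[663.5  68.5] (array([661.9,  73.4]), 37.6) 692
[655.  -16.3] (array([654.5, -12.4]), 35.3) 819
[ 647.4 -100.4] (array([646.9, -97.3]), 35.0) 970
```

```bash
cat > go.py <<'E'
import sys,numpy as np
from scipy.spatial.transform import Rotation as Ro
from station import arm
s=arm.get_state();p=np.array(s["eef_pos"]);R=Ro.from_euler('xyz',s["ee_rot"])
print("t",round(s["t"],2),"pos",np.round(p*1000,1),"yaw",np.round(np.degrees(s["ee_rot"]),1),"w",round(s["width"]*1000,1),"F",np.round(s["force"],1))
for a in sys.argv[1:]:
    v=[float(i) for i in a.split(',')];y=v[3] if len(v)>3 else -102.5
    T=Ro.from_euler('xyz',[np.pi,0,np.radians(y)])
    d=R.inv().apply(np.array(v[:3])/1000-p)/.3; r=(R.inv()*T).as_rotvec()/np.radians(60)
    print(a,"shift",np.round(d,3),"turn",np.round(r,3))
E
python3 go.py 380,-380,226,-135 
```

```text
t 0.1 pos [ 172.6 -652.1  225.7] yaw [ 179.9   -0.  -165.2] w 88.1 F [ 0.3 -0.1 -0. ]
380,-380,226,-135 shift [-0.9  0.7 -0. ] turn [ 0.001  0.    -0.503]
```

```bash
python3 -m inch '0.23 -0.3 0.23 0 0 0 -0.17; 0.23 -0.6 0.46 0 0 0 -0.34; 0.23 -0.9 0.7 0 0 0 -0.5; 0.23 -0.9 0.7 0 0 0 -0.5; 0.23 -0.9 0.7 0 0 0 -0.5; 0.23 -0.9 0.7 0 0 0 -0.5; 0.23 -0.9 0.7 0 0 0 -0.5; 0.23 -0.9 0.7 0 0 0 -0.5; 0.23 -0.9 0.7 0 0 0 -0.5' 25; python3 go.py 447,-120,210 447,50,200
```

```text
t: 1.0
eef_pos: [0.3805, -0.3795, 0.2265]
ee_rot: [3.141, -0.0, -2.357]
force: [0.0, -0.6, -0.2]
width: 0.0671
t 1.0 pos [ 380.5 -379.5  226.5] yaw [ 180.   -0. -135.] w 67.1 F [ 0.  -0.6 -0.2]
447,-120,210 shift [-0.768  0.455  0.055] turn [ 0.     0.    -0.542]
447,50,200 shift [-1.169  0.856  0.088] turn [ 0.     0.    -0.542]
```

```bash
python3 -m inch '0.23 -0.26 0.15 0 0 0 -0.18; 0.23 -0.51 0.3 0.03 0 0 -0.36; 0.23 -0.768 0.455 0.055 0 0 -0.542; 0.23 -0.768 0.455 0.055 0 0 -0.542; 0.23 -0.768 0.455 0.055 0 0 -0.542; 0.23 -0.768 0.455 0.055 0 0 -0.542; 0.23 -0.768 0.455 0.055 0 0 -0.542; 0.23 -0.768 0.455 0.055 0 0 -0.542' 25; python3 go.py 447.5,50.1,180
```

```text
t: 1.8
eef_pos: [0.447, -0.1218, 0.2099]
ee_rot: [3.141, -0.0, -1.792]
force: [-0.4, -1.2, -0.2]
width: 0.0675
t 1.8 pos [ 447.  -121.8  209.9] yaw [ 180.    -0.  -102.7] w 67.5 F [-0.4 -1.2 -0.2]
447.5,50.1,180 shift [-0.559  0.124  0.1  ] turn [ 0.001 -0.    -0.003]
```

```bash
python3 -m inch '0.23 -0.15 0.03 0.03 0 0 0; 0.23 -0.3 0.06 0.05 0 0 0; 0.23 -0.45 0.1 0.08 0 0 0; 0.23 -0.555 0.124 0.1 0 0 0; 0.23 -0.555 0.124 0.1 0 0 0; 0.23 -0.555 0.124 0.1 0 0 0; 0.23 -0.555 0.124 0.1 0 0 0; 0.23 -0.555 0.124 0.1 0 0 0'; python3 go.py 447.5,50.1,83
```

```text
t: 2.6
eef_pos: [0.4475, 0.0481, 0.1802]
ee_rot: [-3.141, 0.0, -1.794]
force: [-0.1, -1.1, -0.1]
width: 0.0673
t 2.6 pos [447.5  48.1 180.2] yaw [-180.     0.  -102.8] w 67.3 F [-0.1 -1.1 -0.1]
447.5,50.1,83 shift [-0.007  0.001  0.324] turn [-0.     0.    -0.005]
```

```bash
python3 -m inch '0.23 -0.004 0 0.08 0 0 0; 0.23 -0.004 0 0.16 0 0 0; 0.23 -0.004 0 0.16 0 0 0; 0.23 -0.004 0 0.16 0 0 0'; python3 go.py 447.5,50.1,83; python3 - <<'E'
from station import arm
import cv2
ims=[]
for n,(r,c) in{"top":(200,210),"scene":(100,120)}.items():
    ims.append(cv2.resize(arm.grab_frame(n)["img"][r:r+150,c:c+200,::-1],(400,300),interpolation=2))
cv2.imwrite("pics/a1.png",cv2.hconcat(ims))
E
```

```text
t: 3.0
eef_pos: [0.4477, 0.0498, 0.1325]
ee_rot: [3.141, -0.001, -1.793]
force: [-0.5, 0.3, -0.1]
width: 0.0672
t 3.0 pos [447.7  49.8 132.5] yaw [ 180.    -0.  -102.7] w 67.2 F [-0.5  0.3 -0.1]
447.5,50.1,83 shift [-0.001  0.001  0.165] turn [ 0.    -0.001 -0.003]
```

View pics/a1.png

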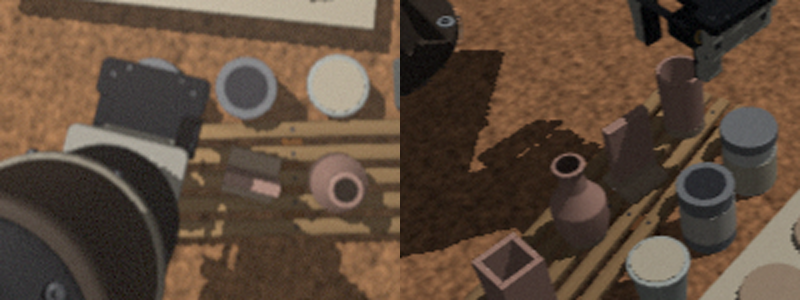

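The gripper straddles the tumbler, whose rim is at about (682,70) in the right half, with jaws front and back. The jaw tips are just above it. Next I descend and close.

```bash
python3 -m inch '0.23 0 0 0.05 0 0 0; 0.23 0 0 0.11 0 0 0; 0.23 0 0 0.165 0 0 0; 0.23 0 0 0.165 0 0 0; 0.23 0 0 0.165 0 0 0; 0.6 0 0 0.165 0 0 0; 0.6 0 0 0.165 0 0 0; 0.6 0 0 0.165 0 0 0; 0.6 0 0 0.165 0 0 0; 0.6 0 0 0.165 0 0 0; 0.6 0 0 0.165 0 0 0; 0.6 0 0 0.165 0 0 0' 25; python3 go.py 447.5,50.1,170 
```

```text
t: 4.3
eef_pos: [0.4477, 0.0508, 0.0831]
ee_rot: [-3.141, 0.0, -1.791]
force: [-3.7, 1.4, 6.5]
width: 0.0458
t 4.3 pos [447.7  50.8  83.1] yaw [-180.     0.  -102.6] w 45.8 F [-3.7  1.4  6.5]
447.5,50.1,170 shift [ 0.002  0.    -0.29 ] turn [-0.     0.    -0.002]
```

```bash
python3 -m inch '0.6 0 0 -0.02 0 0 0; 0.6 0 0 -0.06 0 0 0; 0.6 0 0 -0.11 0 0 0; 0.6 0 0 -0.16 0 0 0; 0.6 0 0 -0.21 0 0 0; 0.6 0 0 -0.26 0 0 0; 0.6 0 0 -0.29 0 0 0; 0.6 0 0 -0.29 0 0 0; 0.6 0 0 -0.29 0 0 0' 25; python3 go.py 668.5,154,175 
```

```text
t: 5.2
eef_pos: [0.4473, 0.0505, 0.1692]
ee_rot: [3.141, 0.0, -1.792]
force: [0.5, -0.2, -1.6]
width: 0.046
t 5.2 pos [447.3  50.5 169.2] yaw [ 180.     0.  -102.7] w 46.0 F [ 0.5 -0.2 -1.6]
668.5,154,175 shift [-0.498 -0.644 -0.02 ] turn [ 0.     0.    -0.003]
```

Lifted (46 mm held, about 1.1 N of extra weight). Next I carry it to the left cookie.

```bash
python3 -m inch '0.6 -0.03 -0.04 -0.02 0 0 0; 0.6 -0.08 -0.1 -0.02 0 0 0; 0.6 -0.14 -0.18 -0.02 0 0 0; 0.6 -0.2 -0.26 -0.02 0 0 0; 0.6 -0.26 -0.34 -0.02 0 0 0; 0.6 -0.32 -0.42 -0.02 0 0 0; 0.6 -0.38 -0.5 -0.02 0 0 0; 0.6 -0.44 -0.57 -0.02 0 0 0; 0.6 -0.48 -0.62 -0.02 0 0 0; 0.6 -0.498 -0.644 -0.02 0 0 0; 0.6 -0.498 -0.644 -0.02 0 0 0; 0.6 -0.498 -0.644 -0.02 0 0 0'; python3 go.py 668.5,154,105 
```

```text
t: 6.4
eef_pos: [0.6679, 0.1537, 0.1747]
ee_rot: [3.14, -0.001, -1.792]
force: [-0.8, -0.3, -1.7]
width: 0.0458
t 6.4 pos [667.9 153.7 174.7] yaw [ 1.799e+02 -1.000e-01 -1.027e+02] w 45.8 F [-0.8 -0.3 -1.7]
668.5,154,105 shift [-0.002 -0.002  0.232] turn [ 0.001 -0.001 -0.003]
```

```bash
python3 - <<'E'
from station import arm
import cv2
ims=[]
for n,(r,c) in{"top":(80,150),"scene":(50,240)}.items():
    ims.append(cv2.resize(arm.grab_frame(n)["img"][r:r+150,c:c+200,::-1],(400,300),interpolation=2))
cv2.imwrite("pics/a2.png",cv2.hconcat(ims))
E
```

```text
(no output)
```

View pics/a2.png

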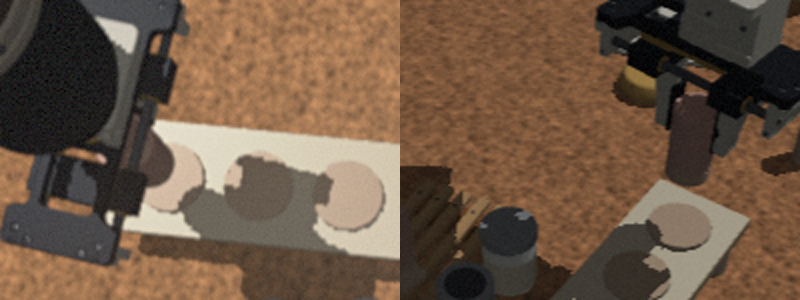

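The tumbler hangs upright at (690,135) in the right half, above the left cookie. Lowering it now.

```bash
python3 -m inch '0.6 -0.002 -0.002 0.05 0 0 0; 0.6 -0.002 -0.002 0.1 0 0 0; 0.6 -0.002 -0.002 0.15 0 0 0; 0.6 -0.002 -0.002 0.19 0 0 0; 0.6 -0.002 -0.002 0.215 0 0 0; 0.6 -0.002 -0.002 0.225 0 0 0; 0.6 -0.002 -0.002 0.23 0 0 0; 0.6 -0.002 -0.002 0.234 0 0 0; 0.6 -0.002 -0.002 0.234 0 0 0; 0.6 -0.002 -0.002 0.234 0 0 0'; python3 go.py 668.5,154,104
```

```text
t: 7.5
eef_pos: [0.6698, 0.1546, 0.1059]
ee_rot: [-3.141, 0.001, -1.792]
force: [-0.3, -0.6, -0.4]
width: 0.046
t 7.5 pos [669.8 154.6 105.9] yaw [-180.     0.  -102.7] w 46.0 F [-0.3 -0.6 -0.4]
668.5,154,104 shift [0.003 0.004 0.006] turn [-0.001  0.001 -0.003]
```

```bash
python3 -m inch '0.6 0 0 0.003 0 0 0; 0.6 0 0 0.006 0 0 0; 0.6 0 0 0.006 0 0 0'; python3 -m inch '0.45 0 0 0 0 0 0; 0.4 0 0 0 0 0 0; 0.35 0 0 0 0 0 0; 0.3 0 0 0 0 0 0; 0.23 0 0 0 0 0 0; 0.23 0 0 0 0 0 0;0.23 0 0 0 0 0 0'; python3 go.py 670,154.3,220
```

```text
t: 7.8
eef_pos: [0.6697, 0.1546, 0.1042]
ee_rot: [-3.141, 0.0, -1.791]
force: [-2.0, 1.1, 2.9]
width: 0.0456
t: 8.5
eef_pos: [0.6696, 0.1545, 0.1035]
ee_rot: [3.142, -0.0, -1.792]
force: [0.1, -0.5, -0.1]
width: 0.0673
t 8.5 pos [669.6 154.5 103.5] yaw [ 180.    -0.  -102.7] w 67.3 F [ 0.1 -0.5 -0.1]
670,154.3,220 shift [ 0.    -0.002 -0.388] turn [ 0.    -0.    -0.003]
```

Contact was at 104 mm (2.9 N) and the tumbler is released. I go up, then back over the T tile.

```bash
python3 -m inch '0.23 0 0 -0.05 0 0 0; 0.23 0 0 -0.13 0 0 0; 0.23 0 0 -0.25 0 0 0; 0.23 0 0 -0.388 0 0 0; 0.23 0 0 -0.388 0 0 0; 0.23 0 0 -0.388 0 0 0'; python3 go.py 449.2,-39.1,190,-103.5
```

```text
t: 9.1
eef_pos: [0.6702, 0.1548, 0.2227]
ee_rot: [-3.139, 0.003, -1.792]
force: [-0.7, -0.2, -0.7]
width: 0.0676
t 9.1 pos [670.2 154.8 222.7] yaw [-179.8    0.2 -102.6] w 67.6 F [-0.7 -0.2 -0.7]
449.2,-39.1,190,-103.5 shift [0.792 0.577 0.105] turn [-0.003  0.003  0.014]
```

```bash
python3 -m inch '0.23 0.13 0.1 0 0 0 0; 0.23 0.26 0.19 0 0 0 0; 0.23 0.39 0.29 0.02 0 0 0; 0.23 0.52 0.38 0.04 0 0 0.01; 0.23 0.65 0.48 0.07 0 0 0.014; 0.23 0.76 0.55 0.1 0 0 0.014; 0.23 0.792 0.577 0.105 0 0 0.014; 0.23 0.792 0.577 0.105 0 0 0.014; 0.23 0.792 0.577 0.105 0 0 0.014; 0.23 0.792 0.577 0.105 0 0 0.014; 0.23 0.792 0.577 0.105 0 0 0.014'; python3 go.py 449.2,-39.1,83,-103.5;  python3 - <<'E'
from station import arm
import cv2
ims=[]
for n,(r,c) in{"top":(110,180),"scene":(50,150)}.items():
    ims.append(cv2.resize(arm.grab_frame(n)["img"][r:r+225,c:c+300,::-1],(400,300),interpolation=2))
cv2.imwrite("pics/a3.png",cv2.hconcat(ims))
E
```

```text
t: 10.2
eef_pos: [0.4494, -0.0388, 0.1883]
ee_rot: [3.141, -0.0, -1.806]
force: [-0.0, -0.4, 0.1]
width: 0.0678
t 10.2 pos [449.4 -38.8 188.3] yaw [ 180.    -0.  -103.5] w 67.8 F [-0.  -0.4  0.1]
449.2,-39.1,83,-103.5 shift [0.001 0.    0.351] turn [ 0.    -0.     0.001]
```

View pics/a3.png

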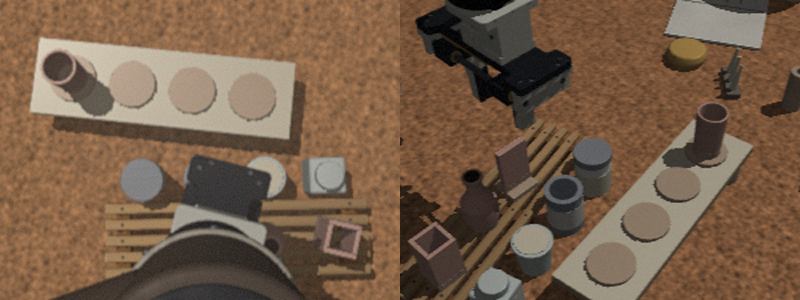

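The tumbler stands upright on the left cookie (right half, 710,130). The gripper is above the T tile, so I descend and grasp.

```bash
python3 -m inch '0.23 0.001 0 0.08 0 0 0; 0.23 0.001 0 0.16 0 0 0; 0.23 0.001 0 0.22 0 0 0; 0.23 0.001 0 0.28 0 0 0; 0.23 0.001 0 0.33 0 0 0; 0.23 0.001 0 0.351 0 0 0; 0.23 0.001 0 0.351 0 0 0; 0.23 0.001 0 0.351 0 0 0' 25; python3 -m inch '0.95 0 0 0 0 0 0; 0.95 0 0 0 0 0 0; 0.95 0 0 0 0 0 0; 0.95 0 0 0 0 0 0; 0.95 0 0 0 0 0 0; 0.95 0 0 0 0 0 0; 0.95 0 0 0 0 0 0; 0.95 0 0 0 0 0 0; 0.95 0 0 0 0 0 0; 0.95 0 0 0 0 0 0; 0.95 0 0 0 0 0 0'; python3 go.py
```

```text
t: 11.1
eef_pos: [0.449, -0.0395, 0.0836]
ee_rot: [-3.141, 0.0, -1.806]
force: [0.4, -0.4, 0.2]
width: 0.0674
t: 12.2
eef_pos: [0.4485, -0.0397, 0.0831]
ee_rot: [3.142, -0.0, -1.806]
force: [-0.2, 0.5, -1.4]
width: 0.0096
t 12.2 pos [448.5 -39.7  83.1] yaw [ 180.    -0.  -103.5] w 9.6 F [-0.2  0.5 -1.4]
```

```bash
python3 -m inch '0.95 0 0 -0.02 0 0 0; 0.95 0 0 -0.06 0 0 0; 0.95 0 0 -0.11 0 0 0; 0.95 0 0 -0.16 0 0 0; 0.95 0 0 -0.21 0 0 0; 0.95 0 0 -0.26 0 0 0; 0.95 0 0 -0.3 0 0 0; 0.95 0 0 -0.3 0 0 0; 0.95 0 0 -0.3 0 0 0' 25; python3 go.py 660.5,69.8,175,-103.5 
```

```text
t: 13.1
eef_pos: [0.4484, -0.0396, 0.1731]
ee_rot: [-3.141, 0.0, -1.806]
force: [0.3, 0.2, -1.3]
width: 0.0099
t 13.1 pos [448.4 -39.6 173.1] yaw [-180.     0.  -103.5] w 9.9 F [ 0.3  0.2 -1.3]
660.5,69.8,175,-103.5 shift [-0.52  -0.602 -0.006] turn [-0.  0. -0.]
```

```bash
python3 -m inch '0.95 -0.03 -0.04 0 0 0 0; 0.95 -0.08 -0.1 0 0 0 0; 0.95 -0.14 -0.17 0 0 0 0; 0.95 -0.2 -0.24 0 0 0 0; 0.95 -0.26 -0.31 0 0 0 0; 0.95 -0.33 -0.38 0 0 0 0; 0.95 -0.39 -0.45 0 0 0 0; 0.95 -0.45 -0.52 0 0 0 0; 0.95 -0.5 -0.58 0 0 0 0; 0.95 -0.52 -0.602 0 0 0 0; 0.95 -0.52 -0.602 0 0 0 0; 0.95 -0.52 -0.602 0 0 0 0'; python3 go.py 660.5,69.8,105.5,-103.5 660.5,69.8,104,-103.5;  python3 - <<'E'
from station import arm
import cv2
ims=[]
for n,(r,c) in{"top":(110,180),"scene":(50,200)}.items():
    ims.append(cv2.resize(arm.grab_frame(n)["img"][r:r+225,c:c+300,::-1],(400,300),interpolation=2))
cv2.imwrite("pics/a4.png",cv2.hconcat(ims))
E
```

```text
t: 14.3
eef_pos: [0.6598, 0.0696, 0.1722]
ee_rot: [3.14, -0.001, -1.806]
force: [0.2, -0.0, -0.9]
width: 0.01
t 14.3 pos [659.8  69.6 172.2] yaw [ 179.9   -0.  -103.5] w 10.0 F [ 0.2 -0.  -0.9]
660.5,69.8,105.5,-103.5 shift [-0.001 -0.003  0.222] turn [ 0.002 -0.001 -0.   ]
660.5,69.8,104,-103.5 shift [-0.002 -0.003  0.227] turn [ 0.002 -0.001 -0.   ]
```

View pics/a4.png

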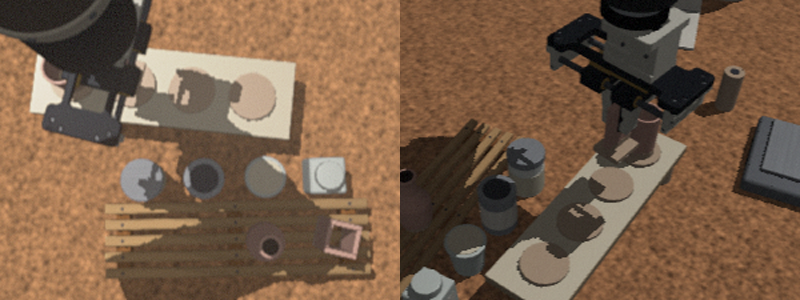

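The tile hangs upright between the jaws (right half, 615,140) above the second cookie. Lowering it now.

```bash
python3 -m inch '0.95 -0.001 -0.002 0.05 0 0 0; 0.95 -0.001 -0.002 0.1 0 0 0; 0.95 -0.001 -0.002 0.15 0 0 0; 0.95 -0.001 -0.002 0.19 0 0 0; 0.95 -0.001 -0.002 0.21 0 0 0; 0.95 -0.001 -0.002 0.218 0 0 0; 0.95 -0.001 -0.002 0.222 0 0 0; 0.95 -0.001 -0.002 0.226 0 0 0; 0.95 -0.001 -0.002 0.226 0 0 0; 0.95 -0.001 -0.002 0.226 0 0 0'; python3 go.py 660.5,69.8,104,-103.5
```

```text
t: 15.4
eef_pos: [0.6614, 0.0701, 0.1058]
ee_rot: [-3.141, 0.0, -1.806]
force: [-0.2, 0.7, -0.7]
width: 0.0099
t 15.4 pos [661.4  70.1 105.8] yaw [-180.     0.  -103.5] w 9.9 F [-0.2  0.7 -0.7]
660.5,69.8,104,-103.5 shift [0.002 0.003 0.006] turn [-0.001  0.     0.   ]
```

```bash
python3 -m inch '0.95 0 0 0.003 0 0 0; 0.95 0 0 0.006 0 0 0; 0.95 0 0 0.006 0 0 0; 0.95 0 0 0.006 0 0 0'
```

```text
t: 15.8
eef_pos: [0.6614, 0.0701, 0.1041]
ee_rot: [-3.141, 0.0, -1.806]
force: [-1.2, 0.9, 5.5]
width: 0.0104
```

```bash
python3 -m inch '0.86 0 0 0 0 0 0; 0.8 0 0 0 0 0 0; 0.7 0 0 0 0 0 0; 0.6 0 0 0 0 0 0; 0.5 0 0 0 0 0 0; 0.4 0 0 0 0 0 0;0.4 0 0 0 0 0 0'; python3 -m inch '0.4 0 0 -0.05 0 0 0; 0.4 0 0 -0.13 0 0 0; 0.3 0 0 -0.25 0 0 0; 0.23 0 0 -0.39 0 0 0; 0.23 0 0 -0.39 0 0 0; 0.23 0 0 -0.39 0 0 0; 0.23 0 0 -0.39 0 0 0';  python3 go.py 447,-116.2,190,-102.5
```

```text
t: 16.5
eef_pos: [0.6612, 0.07, 0.1035]
ee_rot: [3.142, -0.0, -1.806]
force: [1.1, -0.8, 0.5]
width: 0.0501
t: 17.2
eef_pos: [0.6607, 0.0699, 0.2204]
ee_rot: [3.141, -0.0, -1.806]
force: [0.1, -0.0, -0.6]
width: 0.0674
t 17.2 pos [660.7  69.9 220.4] yaw [ 180.    -0.  -103.5] w 67.4 F [ 0.1 -0.  -0.6]
447,-116.2,190,-102.5 shift [0.77  0.548 0.102] turn [ 0.001 -0.    -0.017]
```

```bash
python3 -m inch '0.23 0.13 0.09 0 0 0 0; 0.23 0.26 0.18 0 0 0 0; 0.23 0.39 0.27 0.02 0 0 0; 0.23 0.52 0.37 0.04 0 0 -0.01; 0.23 0.65 0.46 0.07 0 0 -0.017; 0.23 0.74 0.53 0.1 0 0 -0.017; 0.23 0.77 0.548 0.102 0 0 -0.017; 0.23 0.77 0.548 0.102 0 0 -0.017; 0.23 0.77 0.548 0.102 0 0 -0.017; 0.23 0.77 0.548 0.102 0 0 -0.017; 0.23 0.77 0.548 0.102 0 0 -0.017'; python3 go.py 447,-116.2,73;  python3 - <<'E'
from station import arm
import cv2
ims=[]
for n,(r,c) in{"top":(110,180),"scene":(50,150)}.items():
    ims.append(cv2.resize(arm.grab_frame(n)["img"][r:r+225,c:c+300,::-1],(400,300),interpolation=2))
cv2.imwrite("pics/a5.png",cv2.hconcat(ims))
E
```

```text
t: 18.3
eef_pos: [0.4482, -0.1157, 0.1898]
ee_rot: [3.141, -0.0, -1.788]
force: [0.1, 0.5, 0.8]
width: 0.0675
t 18.3 pos [ 448.2 -115.7  189.8] yaw [ 180.    -0.  -102.4] w 67.5 F [0.1 0.5 0.8]
447,-116.2,73 shift [0.002 0.003 0.389] turn [ 0.    -0.     0.001]
```

View pics/a5.png

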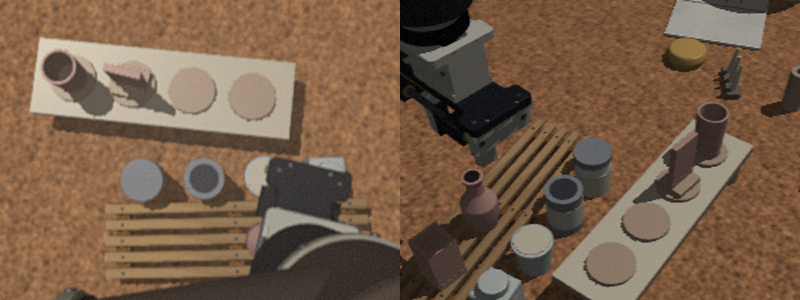

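The T tile stands on the second cookie (685,165 in the right half). The gripper is above the vase, so I descend to the belly.

```bash
python3 -m inch '0.23 0.001 0.003 0.1 0 0 0; 0.23 0.001 0.003 0.2 0 0 0; 0.23 0.001 0.003 0.26 0 0 0; 0.23 0.001 0.003 0.31 0 0 0; 0.23 0.001 0.003 0.35 0 0 0; 0.23 0.001 0.003 0.389 0 0 0; 0.23 0.001 0.003 0.389 0 0 0; 0.23 0.001 0.003 0.389 0 0 0' 25; python3 -m inch '0.55 0 0 0 0 0 0; 0.55 0 0 0 0 0 0; 0.55 0 0 0 0 0 0; 0.55 0 0 0 0 0 0; 0.55 0 0 0 0 0 0; 0.55 0 0 0 0 0 0; 0.55 0 0 0 0 0 0; 0.55 0 0 0 0 0 0'; python3 go.py
```

```text
t: 19.2
eef_pos: [0.4467, -0.1162, 0.0733]
ee_rot: [3.141, -0.0, -1.788]
force: [0.0, -0.9, 0.2]
width: 0.0674
t: 20.0
eef_pos: [0.4468, -0.1163, 0.0738]
ee_rot: [-3.141, 0.0, -1.788]
force: [-1.7, 2.5, 5.7]
width: 0.0497
t 20.0 pos [ 446.8 -116.3   73.8] yaw [-180.     0.  -102.5] w 49.7 F [-1.7  2.5  5.7]
```

```bash
python3 -m inch '0.55 0 0 -0.01 0 0 0; 0.55 0 0 -0.03 0 0 0; 0.55 0 0 -0.05 0 0 0; 0.55 0 0 -0.05 0 0 0; 0.55 0 0 -0.05 0 0 0' 30; python3 go.py;  python3 - <<'E'
from station import arm
import cv2
ims=[]
for n,(r,c) in{"top":(200,300),"scene":(110,130)}.items():
    ims.append(cv2.resize(arm.grab_frame(n)["img"][r:r+150,c:c+200,::-1],(400,300),interpolation=2))
cv2.imwrite("pics/a6.png",cv2.hconcat(ims))
E
```

```text
t: 20.5
eef_pos: [0.4466, -0.1163, 0.0885]
ee_rot: [-3.141, 0.0, -1.789]
force: [0.2, -1.0, -1.3]
width: 0.0498
t 20.5 pos [ 446.6 -116.3   88.5] yaw [-180.     0.  -102.5] w 49.8 F [ 0.2 -1.  -1.3]
```

View pics/a6.png

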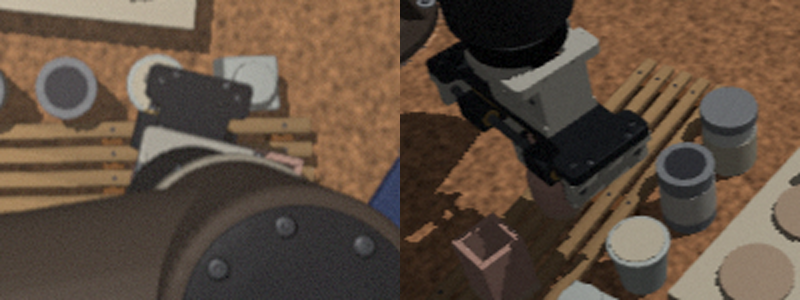

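The vase is off the rack and held (its belly is visible at (550,195), force -1.3 N, about its weight). I keep lifting.

```bash
python3 -m inch '0.55 0 0 -0.03 0 0 0; 0.55 0 0 -0.08 0 0 0; 0.55 0 0 -0.13 0 0 0; 0.55 0 0 -0.18 0 0 0; 0.55 0 0 -0.23 0 0 0; 0.55 0 0 -0.27 0 0 0; 0.55 0 0 -0.27 0 0 0; 0.55 0 0 -0.27 0 0 0'; python3 go.py 652.3,-14.8,175
```

```text
t: 21.4
eef_pos: [0.4464, -0.1163, 0.1693]
ee_rot: [-3.141, 0.0, -1.789]
force: [-0.2, 0.2, -2.0]
width: 0.0498
t 21.4 pos [ 446.4 -116.3  169.3] yaw [-180.     0.  -102.5] w 49.8 F [-0.2  0.2 -2. ]
652.3,-14.8,175 shift [-0.479 -0.597 -0.019] turn [-0.  0.  0.]
```

```bash
python3 -m inch '0.55 -0.03 -0.04 -0.019 0 0 0; 0.55 -0.08 -0.1 -0.019 0 0 0; 0.55 -0.14 -0.17 -0.019 0 0 0; 0.55 -0.2 -0.24 -0.019 0 0 0; 0.55 -0.25 -0.31 -0.019 0 0 0; 0.55 -0.31 -0.38 -0.019 0 0 0; 0.55 -0.36 -0.45 -0.019 0 0 0; 0.55 -0.42 -0.52 -0.019 0 0 0; 0.55 -0.46 -0.57 -0.019 0 0 0; 0.55 -0.479 -0.597 -0.019 0 0 0; 0.55 -0.479 -0.597 -0.019 0 0 0; 0.55 -0.479 -0.597 -0.019 0 0 0'; python3 go.py 652.3,-14.8,97 ;  python3 - <<'E'
from station import arm
import cv2
ims=[]
for n,(r,c) in{"top":(110,180),"scene":(50,200)}.items():
    ims.append(cv2.resize(arm.grab_frame(n)["img"][r:r+225,c:c+300,::-1],(400,300),interpolation=2))
cv2.imwrite("pics/a7.png",cv2.hconcat(ims))
E
```

```text
t: 22.6
eef_pos: [0.6515, -0.0151, 0.1742]
ee_rot: [3.14, -0.001, -1.789]
force: [-0.3, -0.2, -2.1]
width: 0.0498
t 22.6 pos [651.5 -15.1 174.2] yaw [ 179.9   -0.  -102.5] w 49.8 F [-0.3 -0.2 -2.1]
652.3,-14.8,97 shift [-0.002 -0.003  0.257] turn [ 0.001 -0.001  0.   ]
```

View pics/a7.png

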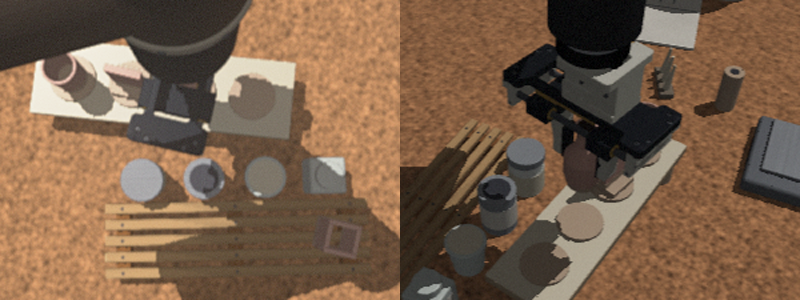

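The vase is held upright (580,165 in the right half), approaching the third cookie. Lowering it now.

```bash
python3 -m inch '0.55 -0.001 -0.001 0.05 0 0 0; 0.55 -0.001 -0.001 0.1 0 0 0; 0.55 -0.001 -0.001 0.15 0 0 0; 0.55 -0.001 -0.001 0.19 0 0 0; 0.55 -0.001 -0.001 0.22 0 0 0; 0.55 -0.001 -0.001 0.24 0 0 0; 0.55 -0.001 -0.001 0.25 0 0 0; 0.55 -0.001 -0.001 0.257 0 0 0; 0.55 -0.001 -0.001 0.26 0 0 0; 0.55 -0.001 -0.001 0.26 0 0 0; 0.55 -0.001 -0.001 0.26 0 0 0'; python3 go.py 652.3,-14.8,95
```

```text
t: 23.8
eef_pos: [0.653, -0.0144, 0.0973]
ee_rot: [-3.141, 0.0, -1.788]
force: [-0.2, 0.2, -1.7]
width: 0.05
t 23.8 pos [653.  -14.4  97.3] yaw [-180.     0.  -102.5] w 50.0 F [-0.2  0.2 -1.7]
652.3,-14.8,95 shift [0.002 0.002 0.008] turn [-0.     0.     0.001]
```

```bash
python3 -m inch '0.55 0 0 0.004 0 0 0; 0.55 0 0 0.008 0 0 0; 0.55 0 0 0.008 0 0 0; 0.55 0 0 0.008 0 0 0'
```

```text
t: 24.2
eef_pos: [0.6529, -0.0145, 0.0949]
ee_rot: [-3.141, 0.0, -1.788]
force: [-1.3, 0.6, 1.5]
width: 0.05
```

```bash
python3 -m inch '0.42 0 0 0 0 0 0; 0.38 0 0 0 0 0 0; 0.34 0 0 0 0 0 0; 0.3 0 0 0 0 0 0; 0.23 0 0 0 0 0 0; 0.23 0 0 0 0 0 0;0.23 0 0 0 0 0 0'; python3 -m inch '0.23 0 0 -0.05 0 0 0; 0.23 0 0 -0.13 0 0 0; 0.23 0 0 -0.25 0 0 0; 0.23 0 0 -0.4 0 0 0; 0.23 0 0 -0.42 0 0 0; 0.23 0 0 -0.42 0 0 0; 0.23 0 0 -0.42 0 0 0';  python3 go.py 455.4,-209.4,190,-102.3
```

```text
t: 24.9
eef_pos: [0.6528, -0.0145, 0.0945]
ee_rot: [3.142, -0.0, -1.788]
force: [-1.1, -0.1, -0.7]
width: 0.0673
t: 25.6
eef_pos: [0.6521, -0.0144, 0.2196]
ee_rot: [3.14, 0.0, -1.789]
force: [-0.6, -0.6, -0.9]
width: 0.0673
t 25.6 pos [652.1 -14.4 219.6] yaw [ 179.9    0.  -102.5] w 67.3 F [-0.6 -0.6 -0.9]
455.4,-209.4,190,-102.3 shift [0.776 0.5   0.099] turn [ 0.001  0.    -0.003]
```

```bash
python3 -m inch '0.23 0.13 0.08 0 0 0 0; 0.23 0.26 0.17 0 0 0 0; 0.23 0.39 0.25 0.02 0 0 0; 0.23 0.52 0.33 0.04 0 0 -0.003; 0.23 0.65 0.42 0.07 0 0 -0.003; 0.23 0.74 0.48 0.1 0 0 -0.003; 0.23 0.776 0.5 0.1 0 0 -0.003; 0.23 0.776 0.5 0.1 0 0 -0.003; 0.23 0.776 0.5 0.1 0 0 -0.003; 0.23 0.776 0.5 0.1 0 0 -0.003; 0.23 0.776 0.5 0.1 0 0 -0.003'; python3 go.py 455.4,-209.4,82,-102.3;  python3 - <<'E'
from station import arm
import cv2
ims=[]
for n,(r,c) in{"top":(110,180),"scene":(50,130)}.items():
    ims.append(cv2.resize(arm.grab_frame(n)["img"][r:r+225,c:c+300,::-1],(400,300),interpolation=2))
cv2.imwrite("pics/a8.png",cv2.hconcat(ims))
E
```

```text
t: 26.7
eef_pos: [0.4568, -0.2088, 0.1904]
ee_rot: [3.141, -0.0, -1.784]
force: [0.0, -0.8, -0.2]
width: 0.0678
t 26.7 pos [ 456.8 -208.8  190.4] yaw [ 180.    -0.  -102.2] w 67.8 F [ 0.  -0.8 -0.2]
455.4,-209.4,82,-102.3 shift [0.003 0.004 0.361] turn [ 0.    -0.     0.001]
```

View pics/a8.png

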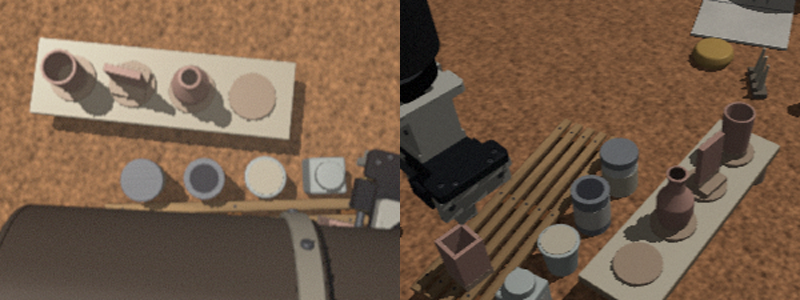

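The vase stands upright on the third cookie. Next I descend on the square tube.

```bash
python3 -m inch '0.23 0.002 0.003 0.08 0 0 0; 0.23 0.002 0.003 0.16 0 0 0; 0.23 0.002 0.003 0.24 0 0 0; 0.23 0.002 0.003 0.29 0 0 0; 0.23 0.002 0.003 0.33 0 0 0; 0.23 0.002 0.003 0.361 0 0 0; 0.23 0.002 0.003 0.361 0 0 0; 0.23 0.002 0.003 0.361 0 0 0' 25; python3 -m inch '0.65 0 0 0 0 0 0; 0.65 0 0 0 0 0 0; 0.65 0 0 0 0 0 0; 0.65 0 0 0 0 0 0; 0.65 0 0 0 0 0 0; 0.65 0 0 0 0 0 0; 0.65 0 0 0 0 0 0; 0.65 0 0 0 0 0 0; 0.65 0 0 0 0 0 0'; python3 go.py
```

```text
t: 27.6
eef_pos: [0.4554, -0.2098, 0.0826]
ee_rot: [-3.141, -0.0, -1.785]
force: [0.6, 0.6, -0.3]
width: 0.0675
t: 28.5
eef_pos: [0.4552, -0.2098, 0.0826]
ee_rot: [-3.141, -0.0, -1.785]
force: [-1.7, 1.7, 5.9]
width: 0.042
t 28.5 pos [ 455.2 -209.8   82.6] yaw [-180.    -0.  -102.3] w 42.0 F [-1.7  1.7  5.9]
```

```bash
python3 -m inch '0.65 0 0 -0.02 0 0 0; 0.65 0 0 -0.06 0 0 0; 0.65 0 0 -0.11 0 0 0; 0.65 0 0 -0.16 0 0 0; 0.65 0 0 -0.21 0 0 0; 0.65 0 0 -0.26 0 0 0; 0.65 0 0 -0.3 0 0 0; 0.65 0 0 -0.3 0 0 0; 0.65 0 0 -0.3 0 0 0' 25; python3 go.py 644.3,-99.5,175,-102.3
```

```text
t: 29.4
eef_pos: [0.4549, -0.2097, 0.1723]
ee_rot: [-3.141, 0.0, -1.785]
force: [-1.1, -0.2, -1.4]
width: 0.0418
t 29.4 pos [ 454.9 -209.7  172.3] yaw [-180.     0.  -102.3] w 41.8 F [-1.1 -0.2 -1.4]
644.3,-99.5,175,-102.3 shift [-0.493 -0.539 -0.009] turn [-0.  0. -0.]
```

```bash
python3 -m inch '0.65 -0.03 -0.03 -0.009 0 0 0; 0.65 -0.08 -0.09 -0.009 0 0 0; 0.65 -0.14 -0.15 -0.009 0 0 0; 0.65 -0.2 -0.22 -0.009 0 0 0; 0.65 -0.25 -0.28 -0.009 0 0 0; 0.65 -0.31 -0.34 -0.009 0 0 0; 0.65 -0.37 -0.4 -0.009 0 0 0; 0.65 -0.43 -0.47 -0.009 0 0 0; 0.65 -0.47 -0.52 -0.009 0 0 0; 0.65 -0.493 -0.539 -0.009 0 0 0; 0.65 -0.493 -0.539 -0.009 0 0 0; 0.65 -0.493 -0.539 -0.009 0 0 0'; python3 go.py 644.3,-99.5,105.5,-102.3 ;  python3 - <<'E'
from station import arm
import cv2
ims=[]
for n,(r,c) in{"top":(110,180),"scene":(50,200)}.items():
    ims.append(cv2.resize(arm.grab_frame(n)["img"][r:r+225,c:c+300,::-1],(400,300),interpolation=2))
cv2.imwrite("pics/a9.png",cv2.hconcat(ims))
E
```

```text
t: 30.6
eef_pos: [0.6438, -0.0997, 0.1742]
ee_rot: [3.14, -0.0, -1.785]
force: [-0.3, -0.1, -0.8]
width: 0.0418
t 30.6 pos [643.8 -99.7 174.2] yaw [ 179.9   -0.  -102.3] w 41.8 F [-0.3 -0.1 -0.8]
644.3,-99.5,105.5,-102.3 shift [-0.001 -0.002  0.229] turn [ 0.001 -0.     0.   ]
```

View pics/a9.png

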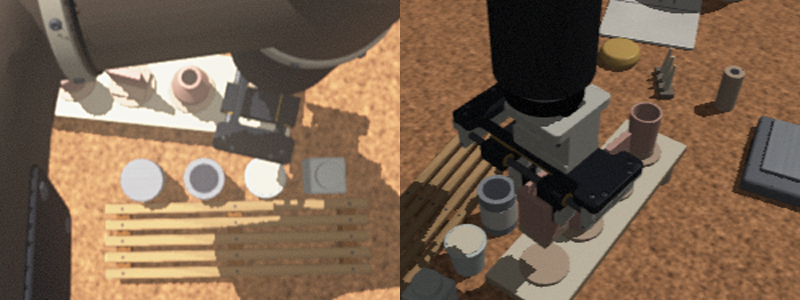

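The tube is held upright (540,215 in the right half) above the right-hand cookie. Lowering it now.

```bash
python3 -m inch '0.65 -0.001 -0.001 0.05 0 0 0; 0.65 -0.001 -0.001 0.1 0 0 0; 0.65 -0.001 -0.001 0.15 0 0 0; 0.65 -0.001 -0.001 0.19 0 0 0; 0.65 -0.001 -0.001 0.21 0 0 0; 0.65 -0.001 -0.001 0.222 0 0 0; 0.65 -0.001 -0.001 0.228 0 0 0; 0.65 -0.001 -0.001 0.231 0 0 0; 0.65 -0.001 -0.001 0.231 0 0 0; 0.65 -0.001 -0.001 0.231 0 0 0'; python3 go.py 644.3,-99.5,103.7,-102.3
```

```text
t: 31.7
eef_pos: [0.6451, -0.0995, 0.1061]
ee_rot: [-3.141, 0.0, -1.785]
force: [0.3, -0.5, -1.0]
width: 0.042
t 31.7 pos [645.1 -99.5 106.1] yaw [-180.     0.  -102.3] w 42.0 F [ 0.3 -0.5 -1. ]
644.3,-99.5,103.7,-102.3 shift [0.001 0.003 0.008] turn [-0.001  0.     0.   ]
```

```bash
python3 -m inch '0.65 0 0 0.004 0 0 0; 0.65 0 0 0.008 0 0 0; 0.65 0 0 0.008 0 0 0; 0.65 0 0 0.008 0 0 0'
```

```text
t: 32.1
eef_pos: [0.645, -0.0994, 0.1037]
ee_rot: [-3.141, 0.0, -1.785]
force: [-1.2, 0.6, 3.7]
width: 0.0418
```

```bash
python3 -m inch '0.5 0 0 0 0 0 0; 0.45 0 0 0 0 0 0; 0.4 0 0 0 0 0 0; 0.35 0 0 0 0 0 0; 0.28 0 0 0 0 0 0; 0.23 0 0 0 0 0 0;0.23 0 0 0 0 0 0;0.23 0 0 0 0 0 0'; python3 -m inch '0.23 0 0 -0.05 0 0 0; 0.23 0 0 -0.13 0 0 0; 0.23 0 0 -0.25 0 0 0; 0.23 0 0 -0.4 0 0 0; 0.23 0 0 -0.42 0 0 0; 0.23 0 0 -0.42 0 0 0; 0.23 0 0 -0.42 0 0 0';  python3 go.py 460,-350,240,-102.3
```

```text
t: 32.9
eef_pos: [0.6449, -0.0995, 0.1032]
ee_rot: [-3.142, 0.0, -1.785]
force: [0.3, 0.4, 0.3]
width: 0.067
t: 33.6
eef_pos: [0.6442, -0.0993, 0.2283]
ee_rot: [3.14, 0.0, -1.786]
force: [-0.4, 0.1, -0.7]
width: 0.0672
t 33.6 pos [644.2 -99.3 228.3] yaw [ 179.9    0.  -102.3] w 67.2 F [-0.4  0.1 -0.7]
460,-350,240,-102.3 shift [ 0.947  0.422 -0.039] turn [ 0.001  0.    -0.   ]
```

```bash
python3 -m inch '0.23 0.15 0.06 -0.04 0 0 0; 0.23 0.3 0.13 -0.04 0 0 0; 0.23 0.45 0.2 -0.04 0 0 0; 0.23 0.6 0.27 -0.04 0 0 0; 0.23 0.75 0.34 -0.04 0 0 0; 0.23 0.9 0.4 -0.04 0 0 0; 0.23 0.947 0.422 -0.04 0 0 0; 0.23 0.947 0.422 -0.04 0 0 0; 0.23 0.947 0.422 -0.04 0 0 0; 0.23 0.947 0.422 -0.04 0 0 0'; python3 - <<'E'
from meas import *
from station import arm
out=[]
for n in("top","scene"):
    f=arm.grab_frame(n);out.append(f["img"][:,:,::-1][80:280,180:480]);P,ok=cloud(f);print(n)
    sc=np.array([656,27.1] if n=="top" else [658.6,28.1]);a=np.radians(84.6)
    ey=np.array([np.cos(a),np.sin(a)]);ex=np.array([np.sin(a),-np.cos(a)])
    def rel(c): d=np.array(c)-sc;return np.round([d@ex,d@ey],1)
    B=lambda *a:box(P,ok,*a)
    for nm,x,y,z,k in[("tumbler",.669,.154,.137,0),("T",.661,.07,.146,1),("vase",.653,-.015,.155,0),("tube",.645,-.1,.133,1)]:
        t=B(x-.04,x+.04,y-.04,y+.04,z-.005,z+.006)
        r=(rect if k else circ)(t[:,:2]);print(nm,rel(r[0]),r,'z',np.round(np.median(t[:,2]),4))
    for y in(.049,-.034,-.119,-.203):
        t=B(.49,.57,y-.038,y+.038,.045,.09);print('pot',rect(t[:,:2])[0])
cv2.imwrite("pics/f.png",cv2.resize(cv2.hconcat(out),(800,267)))
E
```

```text
t: 34.6
eef_pos: [0.4611, -0.3492, 0.2405]
ee_rot: [3.14, 0.0, -1.784]
force: [1.4, 0.7, 0.4]
width: 0.0674
top
tumbler [  0.2 127. ] (array([668.1, 153.5]), 23.5, 'ls', array([667.6, 153.5])) z 0.1366
T [ 0.7 43.5] (array([660.8,  70.3]), array([48. , 10.4]), 75.8) z 0.146
vase [ -0.1 -41.8] (array([652. , -14.5]), 14.2, 'ls', array([652. , -14.6])) z 0.1552
tube [   0.4 -127.1] (array([644.4, -99.5]), array([42.1, 42.8]), 77.1) z 0.1329
pot [524.8  51.1]
pot [528.7 -34.2]
pot [ 531.8 -118.4]
pot [ 534.7 -203.2]
scene
tumbler [ -0.2 126.4] (array([670.3, 154. ]), 24.2, 'ls', array([670.5, 153.1])) z 0.1359
T [ 0.4 41.5] (array([662.9,  69.4]), array([49.5, 10.5]), 76.2) z 0.1455
vase [ -0.3 -42.7] (array([654.3, -14.4]), 15.0, 'ls', array([654.6, -14.8])) z 0.1549
tube [  -0.5 -127.9] (array([646.1, -99.2]), array([43.6, 43.7]), 76.9) z 0.1325
pot [527.2  51. ]
pot [530.6 -34. ]
pot [ 534.  -118.3]
pot [ 537.8 -203.7]
```

View pics/f.png

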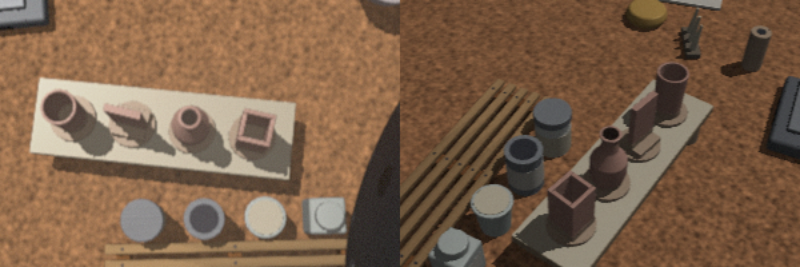

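All four tests stand centred within about 1 mm, in the right order, and the pots haven't moved.

```bash
python3 -c "
from station import arm
print(arm.job_done())"
```

```text
the job is handed in; nothing more can be done
None
```

I moved all four glaze tests onto the kiln shelf and handed the job in at about 35 s of robot time. The hand-in itself reports no verdict. From left to right the row reads tumbler, T tile, bud vase, square tube, the same order as on the rack and as their pots.

My last checks, using depth from both cameras:
- **Position:** every test is within about 1 mm of its cookie centre, both along and across the shelf. The two cameras differ by 2 to 3 mm in absolute x, so I measured each test against the shelf as seen by the same camera.
- **Standing:** their top heights (137, 146, 155 and 133 mm in that order) match upright tests sitting on the cookies.
- **Pots:** they measure within 0.3 mm of their starting positions in the top camera. The scene camera shows up to 1.1 mm, which is about the measurement noise.
- **Arm:** the gripper is open and clear of everything.

No check failed.

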